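Clamp the jam jar in the jar press: to touch, then a quarter turn

TASK

Push the tray with the jam jar on it all the way home into the jar press. Then crank the spindle down until the shoe just meets the jar's lid, and from there give the crank one quarter turn more: no less, and do not overtighten it. Leave the jar clamped like that and everything else on the table where it stands.

Things in the scene. Friction and masses are not known exactly. Their poses are not given: they have to be found in the camera images.
- press: Jar press standing fast on the table: wooden base 180 x 140 mm, two steel posts, an aluminium bridge at 188 to 206 mm height, a vertical spindle through its middle. Origin on the table straight under the spindle's axis; x to the back of the press (the tray comes out to -x), z up. Only the crank and the spindle (radius 8 mm, top at 257 mm or lower) stand above 217 mm.
- press_axis (a point): The point on the spindle's axis at the height of the tray's upper face (23.5 mm above the table). A jar on the home tray stands here.
- tray: White sliding tray of the press, 86 mm wide, with a low ring in which the jar stands. Its frame coincides with that of the press when the tray is fully home (against its stop); it starts pulled out 70 mm along the press's -x. It slides stiffly (about 2 N) and stays where it is left.
- tray_lip (a point): Centre of the outer face of the tray's upright front lip (80 mm wide, 16 to 58 mm above the table; a small bead on top, to 63 mm, stands 4 mm prouder). Push it along the press's +x to send the tray home; there this point is 168 mm in front of the spindle's axis.
- crank_peg (a point): Middle of the crank's upright wooden peg, which spins freely on its pin: round, 20 mm in diameter, from 235 to 285 mm above the table, 75 mm from the spindle's axis, on a flat arm at 225 to 233 mm. The crank stays at its height as it turns and is clear all round. It turns stiffly and evenly (about 8 N at the peg while it moves, some 5 to 6 N when halted) and stays where it is left.
- jar: Jam jar, 68 mm in diameter, 84 mm tall with its lid, about 0.25 kg, standing loose in the ring of the tray. Origin at the centre of its underside, z up.
- honey_jar: Bystander: honey jar 68 x 112 mm, origin at the centre of its underside.
- pepper_shaker: Bystander: shaker with dark contents, 44 x 90 mm, origin at the centre of its underside.
- salt_shaker: Bystander: shaker with white contents, 44 x 90 mm, origin at the centre of its underside.
- yoghurt: Bystander: yoghurt tub 72 x 71 mm, origin at the centre of its underside.
- mandarin: Bystander: mandarin 55 x 48 mm, origin at its underside.
- cup: Bystander: coffee cup 81 x 108 x 74 mm, origin at the centre of its underside.
- crank (a joint): Crank angle in rad, growing clockwise seen from above, 0 at the start (the peg may then point anywhere). Clockwise lowers the spring-loaded shoe (48 mm disc) 40 mm a turn. How low the shoe starts is unknown: it meets the lid after 0.15 to 0.8 turns; the load at the peg then rises by about 4 N within 15 degrees, then slowly by 2.5 N more a quarter turn. Nothing stops the crank: it can be overtightened.
Not all that is in view belongs to the job. Leave any green look-alike of the jar alone.

How it is judged:
On the way, in this order (a step that is already met when the one before it is completed fails the run):
1. the tray is home with the jar under the spindle, not yet clamped (x of tray in the frame of press above -0.003 m and horizontal distance between jar and press_axis below 0.009 m and contact force between tray and jar below 12 N), for 0.2 s.
2. the shoe presses on the jar's lid (contact force between tray and jar above 30 N), for 0.1 s.
At the end, for the whole second after the job is handed in: The tray is home (within 3 mm), the jar upright within 9 mm of the spindle's axis, and the shoe holds it as it does a quarter turn after first touch, give or take about a tenth of a turn; bystanders within 25 mm of where they stood (contact force between tray and jar between 71 and 95 N and x of tray in the frame of press above -0.003 m and horizontal distance between jar and press_axis below 0.009 m and angle between jar's own z axis and vertical below 0.06 rad and linear speed of jar below 0.01 m/s).
It fails at once if the jar is overtightened (contact force between tray and jar above 100 N).
It fails at once if the jar is tipped (angle between jar's own z axis and vertical above 0.2 rad).
It fails at once if a bystander is moved more than 25 mm (distance of any of honey_jar, pepper_shaker, salt_shaker, yoghurt, mandarin, cup from where it was at the start of the episode above 0.025 m).
It also fails if it takes over 72 s, if anything falls off the work surface, if the arm or the gripper's body presses on something with over 40 N, if the wrist force passes 120 N, or if a joint passes its speed limit or range.

ROBOT

A 6-joint arm with a two-finger parallel gripper is mounted at the origin on the work surface; the furniture and walls round the work are solid. World frame = base frame: x ahead of the robot, y to its left, z up, the work surface at z = 0. Lengths are in m, angles in rad, forces in N, time in s.
With the tool pointing down it reaches from about 0.35 to 0.975 m from the base axis. Payload 17.4 kg.
Tool frame: the origin (TCP) lies at the very end of the fingers, on their centre line; the grasp point (between the pads) lies 19 mm behind it; z points along the fingers, y is the line along which they close (so a half turn about z gives the same grasp; the last joint's range is limited). The gripper opens to 85 mm and grips with 20 to 120 N. Pads are 22 mm wide; open, the fingers measure 114 mm over their backs; the gripper's body (76 mm by 85 mm) begins 54 mm behind the grasp point. The pads swing forward as they close: fully open they stand 13 mm farther back than shut.
Start: joints at [-1.336, 0.116, 1.442, -0, 1.584, -0.038], TCP at [0.182, -0.65, 0.231] pointing down, gripper open.
Joint ranges: [-2.83, 2.83], [-0.83, 2.19], [0.07, 2.5], [-1.14, 4.28], [0.01, 3], [-2.97, 2.97]. Speed limits (rad/s): [1.89, 1.89, 2.22, 3.14, 3.14, 3.14].

INTERFACE

Orientations are given as a 3x3 rotation matrix whose columns are the frame's x, y, z axes.
In Python, from cell import get_state, camera, hand_in gives the robot as it stands.
- The arm moves only by the tool servo_tool, never from a script. Its argument "commands" is a list of rows, each a list of 5 numbers: the closure in counts, from 0 (fully open) to 255 (shut), then the shift along the tool's x, y, z in m, then the turn about the tool's z in rad. A call has 1 to 12 rows; each row is the pose to reach, as a shift and turn from the pose commanded when the call began, along the tool's axes at that moment; what a row does not reach only later rows make up. A row lasts 1/10 s, in which the tool goes at most 50 mm and 8.59 degrees, less where a joint would pass 70% of its speed; a pose out of reach is approached as far as the arm can. A call with a gripper value outside its range is refused whole. The fingers move at their own pace and stop on an object; "squeeze" is the grip in N (left out, the last holds). Time passes only in rows, so rows that repeat a pose let the fingers close. It gives the time, the measured TCP pose, the force, the opening and the grip force at its end, in the units of the state.
- get_state(): the state, without advancing time (a new reading comes with each control period).
- camera(name): name is "scene" or "top" or "wrist"; returns a dict with "pixels" (384x512x3 uint8, red, green, blue), "mtx" (3x3 intrinsics, pixels), "distortion" ([k1, k2, p1, p2, k3] as OpenCV has them; the pictures are not rectified), "R" (3x3) and "t" (3): a world point X has camera coordinates R X + t. Camera axes: x right, y down, z forward; pixel columns grow to the right and rows downward; lengths in m; the calibration is good to about 2 mm. A picture is of the moment at which its call begins. There is no depth.
- hand_in(): hands the job in; it is judged then, once.
The state is a dict: "time": time; "joints": joint angles; "qvel": joint speeds; "tau": joint torques, N m; "ee_pos": TCP position; "tcp_rot": TCP orientation; "wrist_force": force on the tool from outside, world axes, zero at the start; "torque": the same for the moment, N m; "opening": finger opening in m; "finger_force": force on a finger pad.
Only numpy, scipy, OpenCV 4.12 (cv2) and the standard library are available. Lean on these libraries where they do the work, as an engineer would, in place of code of your own. Each camera call takes 0.05 s, during which the arm holds its last target. There are 200 camera calls.

## Working session

There is one attempt and no reset: what is moved stays moved. The work goes in short steps, Python scripts to look and compute and a tool call to move; the robot and the scene stay as the last step left them, time stands still between calls to the robot, and variables do not carry over. Pictures are saved under pics/ and viewed, at most 10 in all, crops included, and the job is handed in when it is done.

Besides the shell and the picture viewer there is one more tool, called as a command line: name --pt "numbers of a row" for each row, then --argument value for the rest. servo_tool: Moves the arm, as the interface text tells. Its arguments: {"type":"object","properties":{"commands":{"type":"array"},"squeeze":{"type":"number"}},"required":["commands"]}

```bash
mkdir -p pics; cat > h.py <<'E'
import numpy as np, cv2
from cell import get_state, camera, hand_in
def ray(c,uv):
    p=cv2.undistortPoints(np.array([[uv]],float),np.array(c["mtx"]),np.array(c["distortion"]))[0,0]
    R=np.array(c["R"]);t=np.array(c["t"]);return -R.T@t, R.T@np.array([p[0],p[1],1])
def onz(c,uv,z):
    o,d=ray(c,uv);return o+d*(z-o[2])/d[2]
def proj(c,X):
    R=np.array(c["R"]);return cv2.projectPoints(np.array([X],float),cv2.Rodrigues(R)[0],np.array(c["t"],float),np.array(c["mtx"]),np.array(c["distortion"]))[0][0,0]
E
python3 - <<'E'
from h import *
import pickle
for n in("scene","top"):
    c=camera(n);pickle.dump(c,open(n+".pkl","wb"));cv2.imwrite(f"pics/{n}.png",cv2.resize(c["pixels"][:,:,::-1],(800,600)))
s=get_state();print(s["time"],s["tcp_rot"],s["wrist_force"])
E
```

```text
0.1 [[ 9.63018717e-01  2.69434411e-01 -2.19766213e-04]
 [ 2.69434489e-01 -9.63018116e-01  1.07863617e-03]
 [ 7.89828584e-05 -1.09795942e-03 -9.99999394e-01]] [-0.7242508  -0.45531437 -0.30264144]
```

View pics/scene.png

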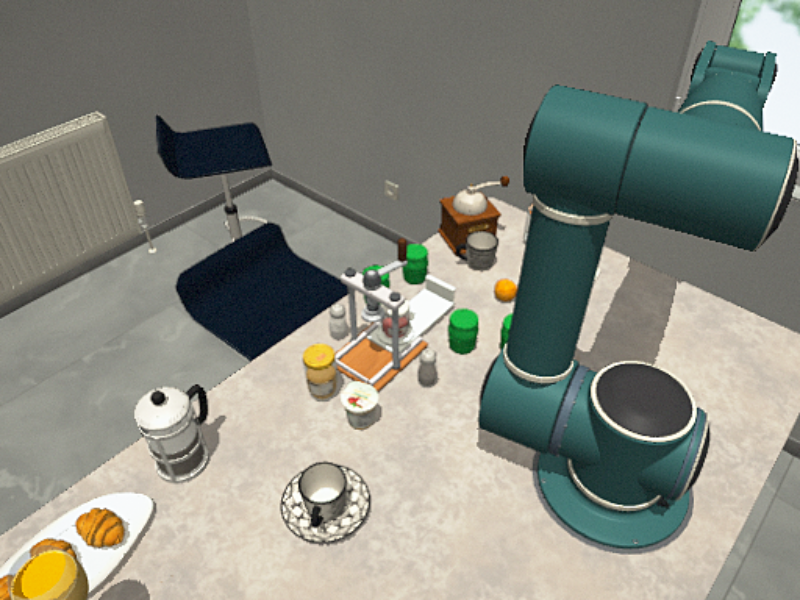

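View pics/top.png

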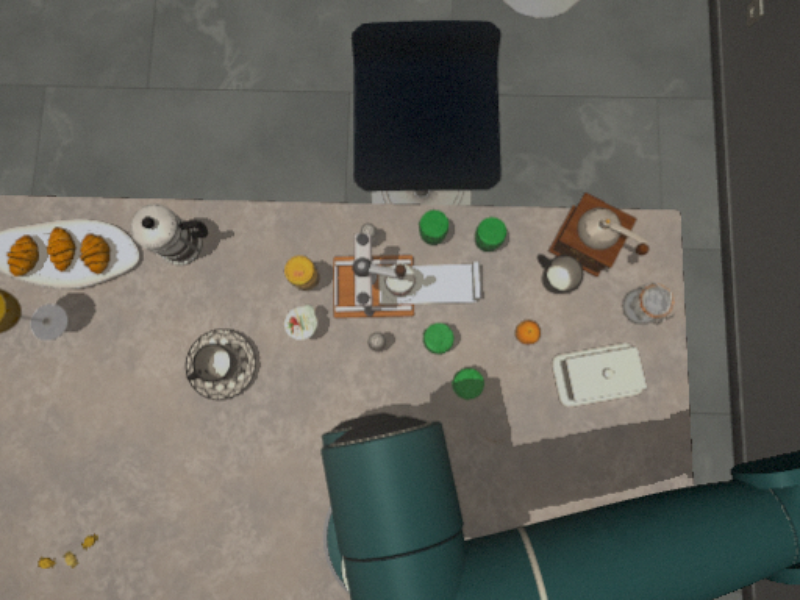

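The pictures (800x600) show the press at about (375,285) in top, with its tray pulled out right (lip at about (478,281)) and the crank peg at about (400,270). The jar sits on the tray at (400,283). The green jars at (434,227), (490,234), (438,338) and (468,382) are look-alikes: not on the tray and green. The red jar on the white tray is the one meant. I'll confirm that in a crop.

```bash
python3 - <<'E'
from h import *
import pickle
c=pickle.load(open("top.pkl","rb"));s=pickle.load(open("scene.pkl","rb"))
a=cv2.resize(c["pixels"][135:235,200:330],None,fx=6,fy=6,interpolation=cv2.INTER_CUBIC)[:600,:780]
b=cv2.resize(s["pixels"][145:255,205:310],None,fx=5,fy=5,interpolation=cv2.INTER_CUBIC)
cv2.imwrite("pics/tc.png",a[:,:,::-1]);cv2.imwrite("pics/sc.png",b[:,:,::-1])
for n in(c,s):
    R=np.array(n["R"]);print((-R.T@n["t"]).round(3),np.array(n["mtx"])[0,0])
E
```

```text
[ 0.299 -0.027  1.378] 395.66942223072766
[-0.144  0.742  1.01 ] 407.7290519539566
```

View pics/tc.png

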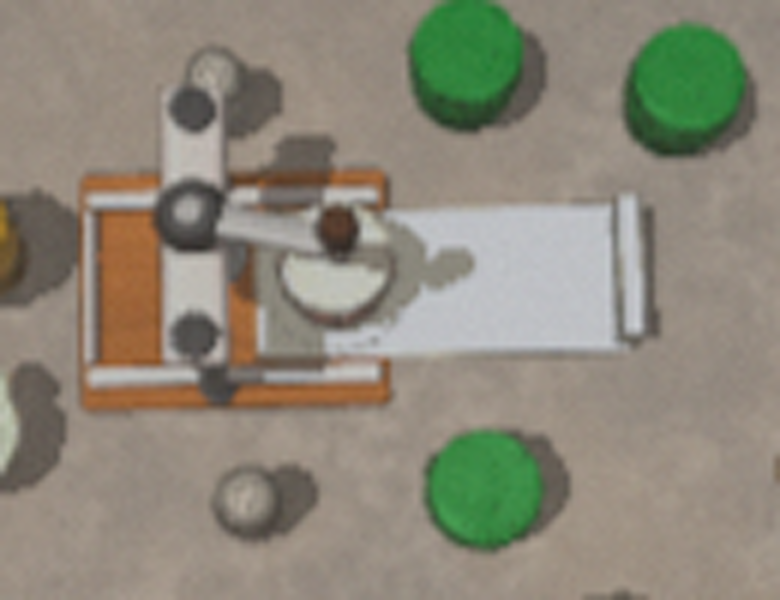

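View pics/sc.png

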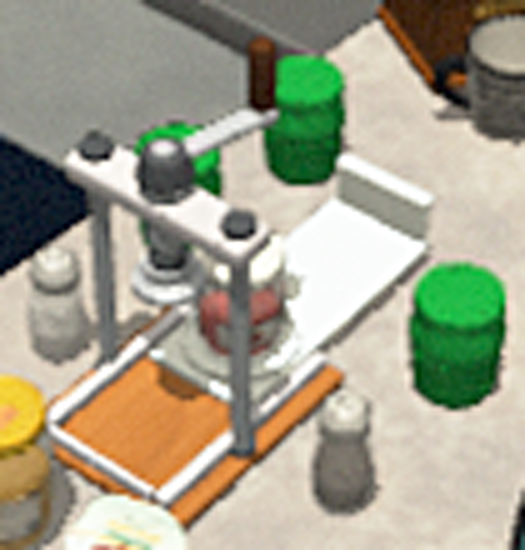

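The crop confirms the jam jar (red, with a pale lid) on the tray at (337,270). The crop also has the peg top at (338,222), spindle top at (190,212), post caps at (192,107) and (194,335), and lip bead from (630,195) to (634,338). The scene crop has the peg top at (262,42).

```bash
python3 - <<'E'
from h import *
import pickle
c=pickle.load(open("top.pkl","rb"));s=pickle.load(open("scene.pkl","rb"))
T=lambda u,v:(200+u/6-.4,135+v/6-.4)
S=lambda u,v:(205+u/5-.4,145+v/5-.4)
for n,u,z in[("peg",(338,222),.285),("spindle",(190,212),.257),("postL",(192,107),.212),("postR",(194,335),.212),
 ("bead1",(640,193),.063),("bead2",(646,342),.063),("b00",(80,172),.012),("b10",(388,172),.012),("b01",(83,408),.012),("b11",(388,408),.012),
 ("green_bl",(486,488),.084),("green_tl",(468,50),.084),("green_tr",(688,75),.084),("tray1",(618,203),.0235),("tray2",(622,352),.0235)]:
    print(n,onz(c,T(*u),z).round(4))
print("scene peg top",onz(s,S(262,42),.285).round(4),"bot",onz(s,S(263,103),.235).round(4))
for n,u in[("postL",(96,147)),("postR",(240,224))]:print("scene",n,onz(s,S(*u),.212).round(4))
# mask centroid of peg (dark brown), top view
p=cv2.cvtColor(c["pixels"],cv2.COLOR_RGB2HSV)[165:180,248:264].astype(int)
m=(p[...,2]<110)&(p[...,1]>90)&((p[...,0]<15)|(p[...,0]>170));y,x=np.nonzero(m);print("peg mask",m.sum(),x.mean()+248,y.mean()+165,y.min()+165,y.max()+165, onz(c,(x.mean()+248,y.mean()+165),.27))
E
```

```text
peg [ 0.5198 -0.0092  0.285 ]
spindle [0.5286 0.0627 0.257 ]
postL [0.5919 0.0673 0.212 ]
postR [0.4755 0.0621 0.212 ]
bead1 [ 0.5854 -0.1757  0.063 ]
bead2 [ 0.5004 -0.1796  0.063 ]
b00 [0.6013 0.148  0.012 ]
b10 [ 0.6056 -0.0334  0.012 ]
b01 [0.4614 0.1402 0.012 ]
b11 [ 0.4659 -0.0366  0.012 ]
green_bl [ 0.4145 -0.0905  0.084 ]
green_tl [ 0.6606 -0.0763  0.084 ]
green_tr [ 0.649  -0.1997  0.084 ]
tray1 [ 0.5878 -0.1674  0.0235]
tray2 [ 0.5003 -0.1704  0.0235]
scene peg top [ 0.52   -0.0073  0.285 ] bot [ 0.5226 -0.0111  0.235 ]
scene postL [0.5909 0.0691 0.212 ]
scene postR [0.4745 0.0641 0.212 ]
peg mask 31 254.6451612903226 170.19354838709677 165 174 [ 0.52681999 -0.00515869  0.27      ]
```

Axis ≈ (0.533, 0.064), which agrees three ways: posts, lip + 238 mm, and peg radius of about 74 mm. The press yaw is about 2°. Next I move in front of the lip.

servo_tool --pt "255 0.04 -0.027 0 0.06" --pt "255 0.08 -0.054 0 0.12" --pt "255 0.12 -0.081 0 0.18" --pt "255 0.16 -0.109 0 0.237" --pt "255 0.2 -0.136 0 0.237" --pt "255 0.24 -0.163 0 0.237" --pt "255 0.28 -0.191 0 0.237" --pt "255 0.32 -0.218 0 0.237" --pt "255 0.36 -0.245 0 0.237" --pt "255 0.4 -0.273 0 0.237" --pt "255 0.44 -0.3 0 0.237" --pt "255 0.459 -0.313 0 0.237" --squeeze 60

```text
time: 1.3
ee_pos: [0.5412, -0.222, 0.231]
tcp_rot: [[0.999, 0.038, -0.0], [0.038, -0.999, 0.001], [-0.0, -0.001, -1.0]]
wrist_force: [1.1, -0.6, 0.1]
opening: 0.0001
finger_force: 0.0
```

```bash
python3 - <<'E'
from h import *
s=get_state();print(s["time"],np.round(s["ee_pos"],4),np.round(s["tcp_rot"],3).tolist(),np.round(s["wrist_force"],2),s["opening"])
import pickle
# shoe height estimate from scene: shoe bottom front edge / centre
c=pickle.load(open("scene.pkl","rb"))
S=lambda X:(np.array(proj(c,X))-[205,145]+.4)*5
for z in(.11,.12,.13,.14,.15):print(z,S((.533,.064,z)).round(0))
for z in(.0235,.1075):print("jar",z,S((.5355,-.006,z)).round(0))
E
```

```text
1.3 [ 0.5412 -0.222   0.231 ] [[0.999, 0.038, -0.0], [0.038, -0.999, 0.001], [-0.0, -0.001, -1.0]] [ 1.06 -0.59  0.06] 5.136909806072129e-05
0.11 [174. 304.]
0.12 [173. 293.]
0.13 [173. 281.]
0.14 [172. 270.]
0.15 [172. 258.]
jar 0.0235 [244. 341.]
jar 0.1075 [244. 251.]
```

servo_tool --pt "255 0 0 0.05 0" --pt "255 0 0 0.1 0" --pt "255 0 0 0.15 0" --pt "255 0 0 0.186 0" --pt "255 0 0 0.186 0" --pt "255 0 -0.005 0.186 0" --pt "255 0 -0.01 0.186 0" --pt "255 0 -0.015 0.186 0" --pt "255 0 -0.02 0.186 0" --pt "255 0 -0.025 0.186 0" --pt "255 0 -0.03 0.186 0" --pt "255 0 -0.035 0.186 0"

```text
time: 2.5
ee_pos: [0.5383, -0.1896, 0.0455]
tcp_rot: [[0.999, 0.036, 0.0], [0.036, -0.999, -0.0], [0.0, 0.0, -1.0]]
wrist_force: [0.3, -2.7, 0.9]
opening: -0.0003
finger_force: 1.3
```

servo_tool --pt "255 0 -0.004 0 0" --pt "255 0 -0.008 0 0" --pt "255 0 -0.012 0 0" --pt "255 0 -0.016 0 0" --pt "255 0 -0.02 0 0" --pt "255 0 -0.024 0 0" --pt "255 0 -0.028 0 0" --pt "255 0 -0.032 0 0" --pt "255 0 -0.036 0 0" --pt "255 0 -0.04 0 0"

```text
time: 3.5
ee_pos: [0.5368, -0.1496, 0.0453]
tcp_rot: [[0.999, 0.036, -0.0], [0.036, -0.999, 0.0], [-0.0, -0.0, -1.0]]
wrist_force: [-1.1, -2.4, 0.9]
opening: 0.0
finger_force: 1.1
```

servo_tool --pt "255 0 -0.004 0 0" --pt "255 0 -0.008 0 0" --pt "255 0 -0.012 0 0" --pt "255 0 -0.015 0 0" --pt "255 0 -0.018 0 0" --pt "255 0 -0.02 0 0" --pt "255 0 -0.022 0 0" --pt "255 0 -0.023 0 0" --pt "255 0 -0.024 0 0"

```text
time: 4.4
ee_pos: [0.536, -0.126, 0.0453]
tcp_rot: [[0.999, 0.036, -0.0], [0.036, -0.999, 0.0], [-0.0, -0.0, -1.0]]
wrist_force: [-1.1, -2.0, -0.7]
opening: -0.0003
finger_force: 1.0
```

servo_tool --pt "255 0 -0.001 0 0" --pt "255 0 -0.002 0 0" --pt "255 0 -0.003 0 0"

```text
time: 4.7
ee_pos: [0.5359, -0.123, 0.0453]
tcp_rot: [[0.999, 0.036, -0.0], [0.036, -0.999, 0.0], [-0.0, -0.0, -1.0]]
wrist_force: [-1.8, -2.2, -0.5]
opening: -0.0002
finger_force: 1.0
```

servo_tool --pt "255 0 -0.001 0 0" --pt "255 0 -0.002 0 0"

```text
time: 4.9
ee_pos: [0.5358, -0.121, 0.0453]
tcp_rot: [[0.999, 0.036, 0.0], [0.036, -0.999, -0.0], [0.0, 0.0, -1.0]]
wrist_force: [-1.7, -2.4, -0.5]
opening: 0.0003
finger_force: 1.0
```

servo_tool --pt "255 0 -0.001 0 0" --pt "255 0 -0.002 0 0"

```text
time: 5.1
ee_pos: [0.5358, -0.1198, 0.0454]
tcp_rot: [[0.999, 0.036, 0.0], [0.036, -0.999, -0.002], [0.0, 0.002, -1.0]]
wrist_force: [-1.8, -15.6, -2.8]
opening: 0.0002
finger_force: 7.8
```

servo_tool --pt "255 0 -0.001 0 0" --pt "255 0 -0.002 0 0"

```text
time: 5.3
ee_pos: [0.5358, -0.1194, 0.0455]
tcp_rot: [[0.999, 0.036, 0.001], [0.036, -0.999, -0.005], [0.0, 0.005, -1.0]]
wrist_force: [-1.4, -31.2, -4.4]
opening: -0.0001
finger_force: 15.6
```

servo_tool --pt "255 0 0.01 0 0" --pt "255 0 0.03 0 0" --pt "255 0 0.06 -0.02 0" --pt "255 0 0.08 -0.07 0" --pt "200 0 0.08 -0.12 0" --pt "120 0 0.08 -0.17 0" --pt "60 0 0.08 -0.22 0" --pt "0 0 0.08 -0.26 0" --pt "0 0 0.08 -0.28 0" --pt "0 0 0.08 -0.28 0"

```text
time: 6.3
ee_pos: [0.5392, -0.197, 0.3292]
tcp_rot: [[0.999, 0.036, 0.005], [0.036, -0.999, -0.002], [0.005, 0.002, -1.0]]
wrist_force: [-0.2, -0.7, -0.3]
opening: 0.0845
finger_force: 0.0
```

```bash
python3 - <<'E'
from h import *
import pickle
o=[]
for n,(v,u,h,w) in(("top",(135,200,100,130)),("scene",(150,205,95,80))):
    c=camera(n);pickle.dump(c,open(n+"2.pkl","wb"))
    o.append(cv2.resize(c["pixels"][v:v+h,u:u+w],None,fx=6 if n=="top" else 6,fy=6,interpolation=cv2.INTER_CUBIC))
    cv2.imwrite(f"pics/{n}2.png",o[-1][:,:,::-1])
s=get_state();print(s["time"],np.round(s["ee_pos"],4),np.round(s["wrist_force"],2),s["opening"])
E
```

```text
6.4 [ 0.5387 -0.1968  0.3249] [ 0.25  0.4  -0.43] 0.08515018984918694
```

View pics/top2.png

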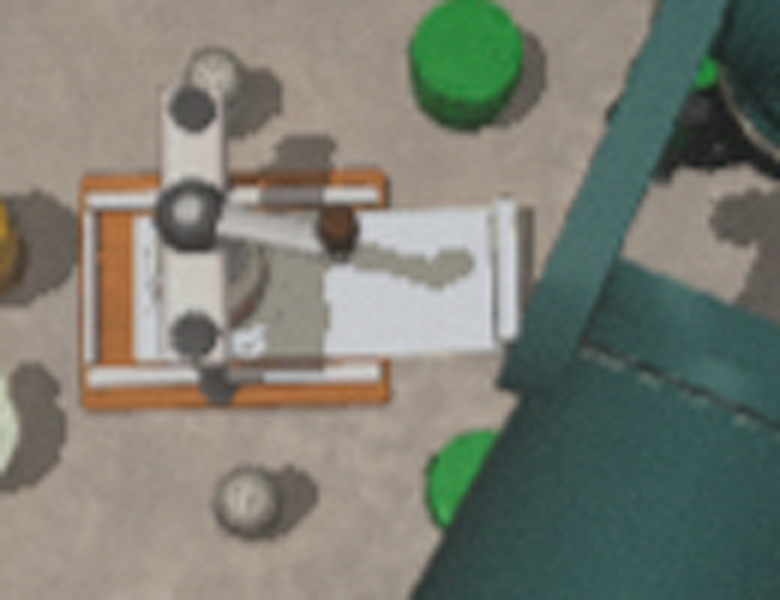

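View pics/scene2.png

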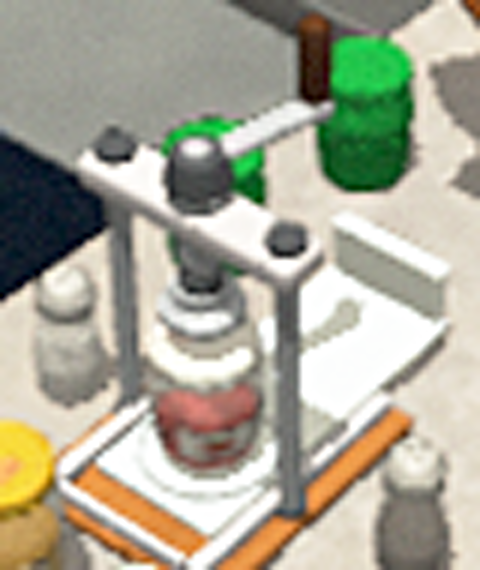

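The tray is home (lip at (508,270) in the top crop). The jar stands upright under the spindle in the scene crop, with its lid at (203,345) and the shoe at (200,310) still about 2 cm above the lid. The peg top hasn't moved from (338,222). Now I grasp the peg.

servo_tool --pt "0 -0.003 -0.045 0 0" --pt "0 -0.006 -0.09 0 0" --pt "0 -0.009 -0.135 0 0" --pt "0 -0.011 -0.175 0 0" --pt "0 -0.011 -0.188 0 0" --pt "0 -0.011 -0.188 0 0" --pt "0 -0.011 -0.188 0.03 0" --pt "0 -0.011 -0.188 0.06 0" --pt "0 -0.011 -0.188 0.082 0" --pt "0 -0.011 -0.188 0.082 0" --squeeze 60

```text
time: 7.4
ee_pos: [0.5198, -0.0105, 0.2393]
tcp_rot: [[0.999, 0.035, -0.006], [0.035, -0.999, 0.0], [-0.006, -0.0, -1.0]]
wrist_force: [0.1, -0.2, -0.3]
opening: 0.0853
finger_force: 0.0
```

```bash
python3 - <<'E'
from h import *
c=camera("scene");cv2.imwrite("pics/g.png",cv2.resize(c["pixels"][120:230,205:315],None,fx=5,fy=5,interpolation=cv2.INTER_CUBIC)[:,:,::-1])
E
```

```text
(no output)
```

View pics/g.png

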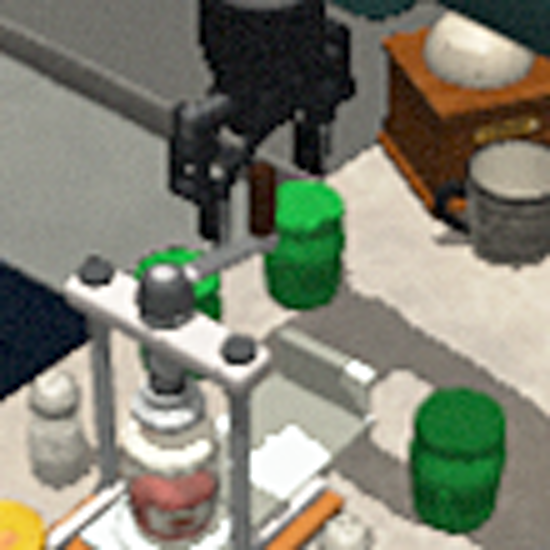

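The peg at (262,195) sits between the open fingers, seen at (210,190) and (305,140). I close the gripper, raised 4 mm.

servo_tool --pt "60 0 0 -0.004 0" --pt "100 0 0 -0.004 0" --pt "140 0 0 -0.004 0" --pt "180 0 0 -0.004 0" --pt "220 0 0 -0.004 0" --pt "255 0 0 -0.004 0" --pt "255 0 0 -0.004 0" --pt "255 0 0 -0.004 0" --squeeze 70

```text
time: 8.25
ee_pos: [0.5209, -0.0084, 0.2481]
tcp_rot: [[0.999, 0.037, 0.001], [0.037, -0.999, 0.002], [0.001, -0.002, -1.0]]
wrist_force: [-1.8, 10.3, 4.8]
opening: 0.0188
finger_force: 68.4
```

```bash
python3 - <<'E'
from h import *
s=get_state();print(s["time"],np.round(s["ee_pos"],4),np.round(s["wrist_force"],2),s["opening"],s["finger_force"])
a=np.deg2rad(11);p=lambda t:75*np.array([-np.sin(a+t),np.cos(a+t)])
for d in range(0,400,5):
    q=p(np.deg2rad(d))-p(0);print(d,q.round(1),end=" | ")
E
```

```text
8.25 [ 0.5209 -0.0084  0.2481] [-1.75 10.33  4.8 ] 0.018817472391220186 68.4441935364157
0 [0. 0.] | 5 [-6.4 -1.5] | 10 [-12.6  -3.6] | 15 [-18.6  -6.2] | 20 [-24.3  -9.3] | 25 [-29.8 -12.9] | 30 [-34.9 -17. ] | 35 [-39.6 -21.5] | 40 [-44.  -26.4] | 45 [-47.9 -31.7] | 50 [-51.3 -37.3] | 55 [-54.2 -43.1] | 60 [-56.6 -49.2] | 65 [-58.5 -55.5] | 70 [-59.8 -61.9] | 75 [-60.5 -68.4] | 80 [-60.7 -74.9] | 85 [-60.3 -81.5] | 90 [-59.3 -87.9] | 95 [-57.8 -94.3] | 100 [ -55.7 -100.5] | 105 [ -53.1 -106.5] | 110 [ -50.  -112.2] | 115 [ -46.4 -117.7] | 120 [ -42.3 -122.8] | 125 [ -37.8 -127.6] | 130 [ -32.9 -131.9] | 135 [ -27.6 -135.8] | 140 [ -22.1 -139.2] | 145 [ -16.2 -142.1] | 150 [ -10.1 -144.5] | 155 [  -3.8 -146.4] | 160 [   2.6 -147.7] | 165 [   9.1 -148.4] | 170 [  15.6 -148.6] | 175 [  22.2 -148.2] | 180 [  28.6 -147.2] | 185 [  35.  -145.7] | 190 [  41.2 -143.6] | 195 [  47.2 -141. ] | 200 [  52.9 -137.9] | 205 [  58.4 -134.3] | 210 [  63.5 -130.2] | 215 [  68.3 -125.7] | 220 [  72.6 -120.8] | 225 [  76.5 -115.6] | 230 [  79.9 -110. ] | 235 [  82.8 -104.1] | 240 [ 85.2 -98. ] | 245 [ 87.1 -91.8] | 250 [ 88.4 -85.4] | 255 [ 89.1 -78.9] | 260 [ 89.3 -72.3] | 265 [ 88.9 -65.8] | 270 [ 87.9 -59.3] | 275 [ 86.4 -52.9] | 280 [ 84.3 -46.7] | 285 [ 81.7 -40.7] | 290 [ 78.6 -35. ] | 295 [ 75.  -29.5] | 300 [ 70.9 -24.4] | 305 [ 66.4 -19.7] | 310 [ 61.5 -15.3] | 315 [ 56.3 -11.4] | 320 [50.7 -8. ] | 325 [44.8 -5.1] | 330 [38.7 -2.7] | 335 [32.5 -0.8] | 340 [26.   0.5] | 345 [19.5  1.2] | 350 [13.   1.4] | 355 [6.5 1. ] | 360 [0. 0.] | 365 [-6.4 -1.5] | 370 [-12.6  -3.6] | 375 [-18.6  -6.2] | 380 [-24.3  -9.3] | 385 [-29.8 -12.9] | 390 [-34.9 -17. ] | 395 [-39.6 -21.5] |
```

servo_tool --pt "255 -0.003 -0.002 0 0" --pt "255 -0.0064 -0.0025 0 0" --pt "255 -0.0095 -0.0035 0 0" --pt "255 -0.0126 -0.0046 0 0" --pt "255 -0.0156 -0.0058 0 0" --pt "255 -0.0186 -0.0072 0 0" --pt "255 -0.0215 -0.0087 0 0" --pt "255 -0.0243 -0.0103 0 0"

```text
time: 9.05
ee_pos: [0.4971, 0.0004, 0.2482]
tcp_rot: [[0.999, 0.036, 0.004], [0.036, -0.999, 0.001], [0.004, -0.001, -1.0]]
wrist_force: [10.8, 3.3, 3.0]
opening: 0.0182
finger_force: 68.5
```

```bash
cat > st.py <<'E'
from h import *
import json,os
from scipy.optimize import least_squares
s=get_state();P=np.array(s["ee_pos"]);F=np.array(s["wrist_force"])
L=json.load(open("log.json")) if os.path.exists("log.json") else []
L.append(P[:2].tolist());json.dump(L,open("log.json","w"))
A=np.array(L+[[.5209,-.0084]])
# axis fit: R=75 mm, weak prior from the pictures
f=lambda c:np.r_[(np.hypot(*(A-c).T)-.075)/.0005,(c-[.5325,.0655])/.002]
c=least_squares(f,[.5325,.0655]).x
T=np.array([[.9993,.036],[.036,-.9993]])  # rows: tool x,y
v=T@(P[:2]-c);ang=lambda w:np.arctan2(-w[0],w[1])
a0=ang(T@(np.array([.5209,-.0084])-c));th=(ang(v)-a0)%(2*np.pi)
a=ang(v);r=np.array([-np.sin(a),np.cos(a)]);t=np.array([-np.cos(a),-np.sin(a)]);f2=T@F[:2]
print("t",s["time"],"axis",c.round(4),"R",round(np.hypot(*v)*1e3,1),"turned",round(np.degrees(th),1),"load",round(-f2@t,2),"radial",round(f2@r,2),"z",round(P[2],4),"Fz",F[2].round(1))
print("shift to +deg:",[(d,((.075*np.array([-np.sin(a+np.radians(d)),np.cos(a+np.radians(d))])-v)*1e3).round(1).tolist()) for d in range(5,41,5)])
E
python3 st.py
```

```text
t 9.05 axis [0.5336 0.0657] R 74.8 turned 19.4 load 7.83 radial -8.1 z 0.2482 Fz 3.0
shift to +deg: [(5, [-5.5, -3.5]), (10, [-10.6, -7.6]), (15, [-15.4, -12.1]), (20, [-19.7, -17.0]), (25, [-23.6, -22.3]), (30, [-27.0, -27.9]), (35, [-29.9, -33.7]), (40, [-32.2, -39.8])]
```

servo_tool --pt "255 -0.0025 -0.002 0 0" --pt "255 -0.0053 -0.0038 0 0" --pt "255 -0.0079 -0.0058 0 0" --pt "255 -0.0104 -0.0079 0 0" --pt "255 -0.0129 -0.0101 0 0" --pt "255 -0.0152 -0.0124 0 0" --pt "255 -0.0174 -0.0148 0 0" --pt "255 -0.0195 -0.0173 0 0" --pt "255 -0.0215 -0.0199 0 0" --pt "255 -0.0234 -0.0226 0 0" --pt "255 -0.0252 -0.0254 0 0" --pt "255 -0.0268 -0.0282 0 0"

```text
time: 10.25
ee_pos: [0.4697, 0.0273, 0.2482]
tcp_rot: [[0.999, 0.036, 0.005], [0.036, -0.999, 0.0], [0.005, 0.0, -1.0]]
wrist_force: [15.6, -0.0, 0.7]
opening: 0.0183
finger_force: 68.3
```

```bash
python3 st.py
```

```text
t 10.25 axis [0.5341 0.0655] R 74.9 turned 49.2 load 7.99 radial -13.41 z 0.2482 Fz 0.7
shift to +deg: [(5, [-3.0, -5.8]), (10, [-5.3, -11.9]), (15, [-7.2, -18.2]), (20, [-8.4, -24.6]), (25, [-9.1, -31.1]), (30, [-9.2, -37.7]), (35, [-8.8, -44.2]), (40, [-7.8, -50.7])]
```

servo_tool --pt "255 -0.001 -0.003 0 0" --pt "255 -0.0023 -0.0062 0 0" --pt "255 -0.0036 -0.0092 0 0" --pt "255 -0.0046 -0.0123 0 0" --pt "255 -0.0057 -0.0154 0 0" --pt "255 -0.0065 -0.0186 0 0"

```text
time: 10.85
ee_pos: [0.4622, 0.0452, 0.2482]
tcp_rot: [[0.999, 0.035, 0.004], [0.035, -0.999, -0.001], [0.004, 0.001, -1.0]]
wrist_force: [11.6, -4.7, 2.4]
opening: 0.0184
finger_force: 68.6
```

servo_tool --pt "255 -0.0005 -0.0032 0 0" --pt "255 -0.001 -0.0064 0 0" --pt "255 -0.0014 -0.0097 0 0" --pt "255 -0.0017 -0.0129 0 0" --pt "255 -0.0018 -0.0162 0 0" --pt "255 -0.0018 -0.0195 0 0"

```text
time: 11.45
ee_pos: [0.4594, 0.0644, 0.2482]
tcp_rot: [[0.999, 0.035, 0.003], [0.035, -0.999, -0.002], [0.003, 0.002, -1.0]]
wrist_force: [5.9, -7.0, 3.6]
opening: 0.0184
finger_force: 68.7
```

```bash
python3 st.py
```

```text
t 11.45 axis [0.5343 0.0654] R 74.9 turned 78.9 load 7.08 radial -5.78 z 0.2482 Fz 3.6
shift to +deg: [(5, [0.3, -6.5]), (10, [1.3, -13.0]), (15, [2.9, -19.4]), (20, [5.0, -25.5]), (25, [7.6, -31.5]), (30, [10.8, -37.3]), (35, [14.4, -42.7]), (40, [18.5, -47.8])]
```

servo_tool --pt "255 0.0002 -0.0033 0 0" --pt "255 0.0004 -0.0065 0 0" --pt "255 0.0008 -0.0098 0 0" --pt "255 0.0014 -0.013 0 0" --pt "255 0.0021 -0.0162 0 0" --pt "255 0.003 -0.0194 0 0"

```text
time: 12.05
ee_pos: [0.4617, 0.0837, 0.2481]
tcp_rot: [[0.999, 0.035, 0.002], [0.035, -0.999, -0.002], [0.002, 0.002, -1.0]]
wrist_force: [3.8, -9.0, 5.4]
opening: 0.0183
finger_force: 68.8
```

servo_tool --pt "255 0.001 -0.0031 0 0" --pt "255 0.0021 -0.0061 0 0" --pt "255 0.0034 -0.0091 0 0" --pt "255 0.0047 -0.0121 0 0" --pt "255 0.0062 -0.015 0 0" --pt "255 0.0079 -0.0179 0 0"

```text
time: 12.65
ee_pos: [0.4687, 0.1018, 0.2481]
tcp_rot: [[0.999, 0.035, 0.002], [0.035, -0.999, -0.002], [0.002, 0.002, -1.0]]
wrist_force: [1.5, -10.0, 5.8]
opening: 0.0182
finger_force: 68.9
```

```bash
python3 st.py
```

```text
t 12.65 axis [0.5343 0.0654] R 75.0 turned 108.7 load 8.06 radial -6.15 z 0.2481 Fz 5.8
shift to +deg: [(5, [3.6, -5.5]), (10, [7.7, -10.6]), (15, [12.2, -15.3]), (20, [17.1, -19.6]), (25, [22.4, -23.5]), (30, [28.0, -26.9]), (35, [33.8, -29.8]), (40, [39.9, -32.2])]
```

servo_tool --pt "255 0.0018 -0.0028 0 0" --pt "255 0.0036 -0.0055 0 0" --pt "255 0.0056 -0.0081 0 0" --pt "255 0.0077 -0.0106 0 0" --pt "255 0.0099 -0.013 0 0" --pt "255 0.0122 -0.0153 0 0"

```text
time: 13.25
ee_pos: [0.4802, 0.1175, 0.2482]
tcp_rot: [[0.999, 0.035, 0.001], [0.035, -0.999, -0.002], [0.001, 0.002, -1.0]]
wrist_force: [-0.8, -9.2, 5.3]
opening: 0.018
finger_force: 69.0
```

servo_tool --pt "255 0.0024 -0.0022 0 0" --pt "255 0.0049 -0.0043 0 0" --pt "255 0.0075 -0.0063 0 0" --pt "255 0.0102 -0.0082 0 0" --pt "255 0.013 -0.01 0 0" --pt "255 0.0158 -0.0116 0 0"

```text
time: 13.85
ee_pos: [0.4954, 0.1297, 0.2481]
tcp_rot: [[0.999, 0.035, 0.001], [0.035, -0.999, -0.002], [0.001, 0.002, -1.0]]
wrist_force: [-4.1, -9.9, 7.0]
opening: 0.0184
finger_force: 69.0
```

```bash
python3 st.py
```

```text
t 13.85 axis [0.5343 0.0655] R 75.1 turned 138.6 load 8.61 radial -6.37 z 0.2481 Fz 7.0
shift to +deg: [(5, [5.9, -2.9]), (10, [12.0, -5.3]), (15, [18.2, -7.1]), (20, [24.7, -8.4]), (25, [31.2, -9.2]), (30, [37.7, -9.4]), (35, [44.2, -9.0]), (40, [50.7, -8.0])]
```

servo_tool --pt "255 0.0029 -0.0016 0 0" --pt "255 0.0059 -0.003 0 0" --pt "255 0.0089 -0.0042 0 0" --pt "255 0.012 -0.0054 0 0" --pt "255 0.0151 -0.0063 0 0" --pt "255 0.0182 -0.0071 0 0"

```text
time: 14.45
ee_pos: [0.5132, 0.1376, 0.2481]
tcp_rot: [[0.999, 0.035, 0.0], [0.035, -0.999, -0.001], [0.0, 0.001, -1.0]]
wrist_force: [-7.0, -7.1, 6.8]
opening: 0.0181
finger_force: 69.1
```

```bash
python3 st.py
```

```text
t 14.45 axis [0.5343 0.0655] R 75.1 turned 153.4 load 8.67 radial -4.84 z 0.2481 Fz 6.8
shift to +deg: [(5, [6.4, -1.2]), (10, [12.9, -2.0]), (15, [19.5, -2.2]), (20, [26.0, -1.8]), (25, [32.5, -0.9]), (30, [38.8, 0.6]), (35, [45.1, 2.7]), (40, [51.1, 5.2])]
```

servo_tool --pt "255 0.0032 -0.0006 0 0" --pt "255 0.0064 -0.0012 0 0" --pt "255 0.0097 -0.0016 0 0" --pt "255 0.0129 -0.002 0 0" --pt "255 0.0162 -0.0022 0 0" --pt "255 0.0195 -0.0022 0 0"

```text
time: 15.05
ee_pos: [0.5324, 0.1407, 0.2481]
tcp_rot: [[0.999, 0.036, -0.0], [0.036, -0.999, -0.001], [-0.0, 0.001, -1.0]]
wrist_force: [-6.6, -4.8, 6.9]
opening: 0.0182
finger_force: 69.1
```

```bash
python3 st.py
```

```text
t 15.05 axis [0.5343 0.0655] R 75.1 turned 168.3 load 6.74 radial -4.63 z 0.2481 Fz 6.9
shift to +deg: [(5, [6.5, 0.5]), (10, [13.0, 1.4]), (15, [19.4, 2.9]), (20, [25.6, 4.9]), (25, [31.6, 7.5]), (30, [37.4, 10.6]), (35, [42.9, 14.2]), (40, [48.0, 18.2])]
```

servo_tool --pt "255 0.0033 0.0002 0 0" --pt "255 0.0065 0.0005 0 0" --pt "255 0.0098 0.0009 0 0" --pt "255 0.013 0.0014 0 0" --pt "255 0.0162 0.0021 0 0" --pt "255 0.0194 0.0029 0 0"

```text
time: 15.65
ee_pos: [0.5518, 0.1387, 0.2481]
tcp_rot: [[0.999, 0.036, -0.001], [0.036, -0.999, -0.0], [-0.001, 0.0, -1.0]]
wrist_force: [-10.1, -2.6, 7.9]
opening: 0.0185
finger_force: 69.1
```

```bash
python3 st.py
```

```text
t 15.65 axis [0.5343 0.0656] R 75.2 turned 183.2 load 9.24 radial -4.91 z 0.2481 Fz 7.9
shift to +deg: [(5, [6.2, 2.2]), (10, [12.2, 4.8]), (15, [18.0, 7.8]), (20, [23.5, 11.4]), (25, [28.6, 15.4]), (30, [33.4, 19.9]), (35, [37.8, 24.8]), (40, [41.7, 30.0])]
```

servo_tool --pt "255 0.0031 0.0011 0 0" --pt "255 0.0062 0.0022 0 0" --pt "255 0.0092 0.0035 0 0" --pt "255 0.0122 0.0048 0 0"

```text
time: 16.05
ee_pos: [0.5637, 0.1348, 0.2481]
tcp_rot: [[0.999, 0.036, -0.002], [0.036, -0.999, 0.0], [-0.002, -0.0, -1.0]]
wrist_force: [-13.8, 0.2, 8.0]
opening: 0.0182
finger_force: 69.2
```

```bash
python3 st.py
```

```text
t 16.05 axis [0.5343 0.0656] R 75.2 turned 192.7 load 12.79 radial -5.2 z 0.2481 Fz 8.0
shift to +deg: [(5, [5.7, 3.2]), (10, [11.2, 6.7]), (15, [16.4, 10.7]), (20, [21.2, 15.1]), (25, [25.7, 20.0]), (30, [29.6, 25.2]), (35, [33.1, 30.7]), (40, [36.2, 36.5])]
```

servo_tool --pt "255 0.0028 0.0016 0 0" --pt "255 0.0057 0.0032 0 0"

```text
time: 16.25
ee_pos: [0.5695, 0.1321, 0.2481]
tcp_rot: [[0.999, 0.037, -0.002], [0.037, -0.999, 0.001], [-0.002, -0.001, -1.0]]
wrist_force: [-12.8, 3.3, 7.9]
opening: 0.0183
finger_force: 69.2
```

```bash
python3 st.py
```

```text
t 16.25 axis [0.5343 0.0656] R 75.2 turned 197.6 load 12.9 radial -3.08 z 0.2481 Fz 7.9
shift to +deg: [(5, [5.4, 3.7]), (10, [10.6, 7.6]), (15, [15.5, 12.1]), (20, [19.9, 16.9]), (25, [23.9, 22.1]), (30, [27.4, 27.6]), (35, [30.4, 33.4]), (40, [32.9, 39.4])]
```

Shoe touch is at about 180° (load from 8 N to 13 N), so the goal is about 270°.

servo_tool --pt "255 0.0027 0.0018 0 0" --pt "255 0.0054 0.0037 0 0" --pt "255 0.008 0.0056 0 0" --pt "255 0.0106 0.0076 0 0" --pt "255 0.0131 0.0098 0 0" --pt "255 0.0155 0.0121 0 0" --pt "255 0.0178 0.0144 0 0" --pt "255 0.0199 0.0169 0 0" --pt "255 0.022 0.0195 0 0" --pt "255 0.0239 0.0221 0 0"

```text
time: 17.25
ee_pos: [0.5942, 0.1113, 0.2481]
tcp_rot: [[0.999, 0.037, -0.001], [0.037, -0.999, 0.002], [-0.001, -0.002, -1.0]]
wrist_force: [-12.2, 7.4, 8.3]
opening: 0.0182
finger_force: 69.3
```

```bash
python3 st.py
```

```text
t 17.25 axis [0.5344 0.0657] R 75.2 turned 222.3 load 13.28 radial -5.24 z 0.2481 Fz 8.3
shift to +deg: [(5, [3.4, 5.6]), (10, [6.4, 11.4]), (15, [8.9, 17.4]), (20, [10.9, 23.7]), (25, [12.4, 30.1]), (30, [13.3, 36.5]), (35, [13.6, 43.1]), (40, [13.3, 49.6])]
```

servo_tool --pt "255 0.0018 0.0028 0 0" --pt "255 0.0034 0.0056 0 0" --pt "255 0.005 0.0085 0 0" --pt "255 0.0064 0.0114 0 0" --pt "255 0.0077 0.0144 0 0" --pt "255 0.0089 0.0174 0 0" --pt "255 0.0099 0.0205 0 0" --pt "255 0.0109 0.0237 0 0" --pt "255 0.0117 0.0269 0 0" --pt "255 0.0124 0.0301 0 0"

```text
time: 18.25
ee_pos: [0.6079, 0.0822, 0.2481]
tcp_rot: [[0.999, 0.037, -0.001], [0.037, -0.999, 0.003], [-0.001, -0.003, -1.0]]
wrist_force: [-9.6, 12.2, 7.2]
opening: 0.0184
finger_force: 69.3
```

```bash
python3 st.py
```

```text
t 18.25 axis [0.5344 0.0657] R 75.2 turned 246.9 load 14.03 radial -6.68 z 0.2481 Fz 7.2
shift to +deg: [(5, [0.7, 6.5]), (10, [1.0, 13.1]), (15, [0.8, 19.6]), (20, [0.0, 26.1]), (25, [-1.3, 32.5]), (30, [-3.2, 38.8]), (35, [-5.6, 44.8]), (40, [-8.6, 50.7])]
```

servo_tool --pt "255 0.0004 0.0033 0 0" --pt "255 0.0007 0.0065 0 0" --pt "255 0.0009 0.0098 0 0" --pt "255 0.001 0.0131 0 0" --pt "255 0.0009 0.0163 0 0" --pt "255 0.0008 0.0196 0 0" --pt "255 0.0004 0.0229 0 0" --pt "255 0 0.0261 0 0" --pt "255 -0.0004 0.0287 0 0"

```text
time: 19.15
ee_pos: [0.6088, 0.0539, 0.2482]
tcp_rot: [[0.999, 0.038, 0.0], [0.038, -0.999, 0.003], [0.0, -0.003, -1.0]]
wrist_force: [-5.4, 14.5, 6.6]
opening: 0.0181
finger_force: 69.4
```

```bash
python3 st.py
```

```text
t 19.15 axis [0.5345 0.0656] R 75.2 turned 268.6 load 13.44 radial -7.63 z 0.2482 Fz 6.6
shift to +deg: [(5, [-1.8, 6.3]), (10, [-3.9, 12.5]), (15, [-6.5, 18.5]), (20, [-9.6, 24.3]), (25, [-13.2, 29.7]), (30, [-17.3, 34.8]), (35, [-21.8, 39.6]), (40, [-26.7, 43.9])]
```

servo_tool --pt "150 0 0 0 0" --pt "100 0 0 0 0" --pt "50 0 0 0 0" --pt "30 0 0 0 0" --pt "30 0 0 0 0" --pt "30 0 0 -0.02 0" --pt "30 0 0 -0.05 0" --pt "30 0 0 -0.09 0" --pt "30 0 0 -0.12 0" --pt "30 0 0 -0.12 0"

```text
time: 20.15
ee_pos: [0.6096, 0.052, 0.3722]
tcp_rot: [[0.999, 0.036, 0.006], [0.036, -0.999, 0.0], [0.006, -0.0, -1.0]]
wrist_force: [0.1, 0.5, 0.3]
opening: 0.0756
finger_force: 0.0
```

```bash
python3 - <<'E'
from h import *
s=get_state();print(s["time"],np.round(s["ee_pos"],4),np.round(s["wrist_force"],2),s["opening"])
c=camera("scene");a=cv2.resize(c["pixels"][120:240,200:320],None,fx=5,fy=5,interpolation=cv2.INTER_CUBIC)
cv2.imwrite("pics/end.png",a[:,:,::-1])
E
```

```text
20.15 [0.6096 0.052  0.3722] [0.15 0.5  0.33] 0.07556974938407911
```

View pics/end.png

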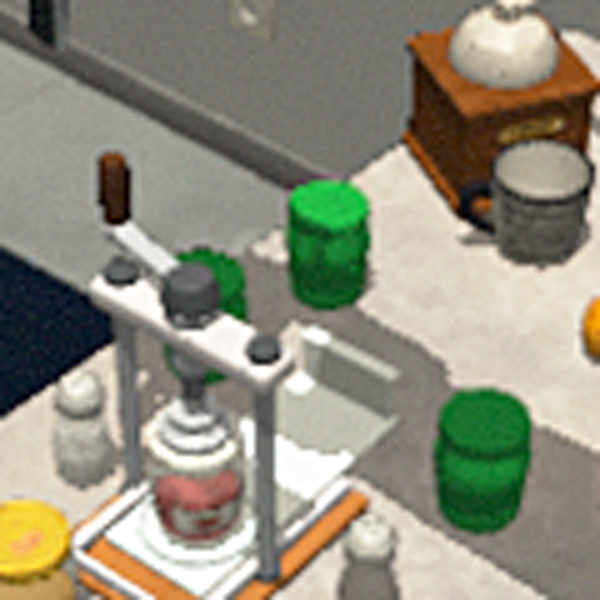

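The shoe at (195,425) sits on the lid. The jar is upright at (195,480), the tray is home, the peg is free at (115,185), and the shakers, honey jar and mandarin in view stand where they did. I'm handing in.

```bash
python3 -c "
from cell import hand_in;print(hand_in())"
```

```text
the job is handed in; nothing more can be done
None
```

I pushed the tray home against its stop and turned the crank about 269°. The load at the peg rose at about 180°, which I took as first touch, so the jar is clamped about a quarter turn past it. I've handed the job in at about 20 s on the robot's clock; no verdict came back.

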